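# Tap a stuck mold insert out of its jaws

### The job

The aluminium ring-mold insert has stuck between the jaws of the stripping frame. Take the mallet and knock the insert loose with gentle taps on its left and right ends by turns, keeping it nearly square all the way, until it rests squarely against the stop block; then stand the mallet back upright on its plywood block. Touch the insert with the mallet only, never press hard, and leave the watch box, the jar and the ring mandrel where they are.

Things in the scene. Friction and masses are not known exactly. Their poses are not given: they have to be found in the camera images.
- frame: Dark steel frame, bolted down: base 105 x 225 x 12 mm. Origin at bench level in mid width, z up; x is the way the insert must travel (within 0.25 rad of the world's x), y left. Two jaws (x -37 to -17 mm, inner faces y = +-86 mm, 58 mm high, screws to 66) and 24 mm high rails at y = +-97 mm. The stop block at the far end is 70 mm wide, near face x = 42 mm, top 32 mm above the bench.
- insert: Aluminium mold insert between the jaws, 60 (x) x 160 (y) x 40 mm, from 12 to 52 mm above the bench. Origin at its middle, at bench level; axes like the frame's when square. Starts 14 to 18 mm short of the stop block, askew by up to 0.06 rad. Stiff dry friction holds it where it is left. Over 22 N on it damages it; turned more than 0.11 rad (strike points 11 mm out of level) it gouges the jaws.
- insert_left (a point): Strike point on the insert's near face: 30 mm behind its origin, 50 mm left of the middle, 36 mm above the bench. Pushed there it yields at about 9 N, turning about a point 30 mm right of the middle: this end gains 4 mm while the other drops back 1. In the middle it would take 24 N. At frame x = -18.1 mm (within 2 mm) when home; at the stop block it halts hard: the force rises at once.
- insert_right (a point): The same 50 mm right of the middle; pushed there it turns about a point 30 mm left of the middle.
- mallet: Mallet, 0.14 to 0.24 kg, standing on its head, handle up. Head 70 x 32 x 32 mm plus, at each x end, a white domed face 20 mm across, 4 mm proud (78 mm over all; faces alike, centred 16 mm above the underside). Handle 18 (x) x 24 (y) mm, from 32 to 98 mm above the underside. Origin under its middle, z up, x along the head. Gripped hard and low, a finger before and one behind (x), it tilts least.
- block: Plywood block 100 x 100 x 10 mm, fixed to the bench, on which the mallet stands; origin in the middle of its underside, its top is 10 mm above the bench.
- watch_box: Black box 85 x 85 x 45 mm with a watch on top (54 mm in all). A bystander; it and the mallet's block change places from run to run. Origin under its middle.
- jar: Glass jar 54 mm across, 75 mm high, beyond the frame. A bystander. Origin under its middle.
- mandrel: Upright steel ring mandrel, foot 64 mm across, 120 mm high, beyond the frame. A bystander. Origin under its middle.
There are look-alikes about, which are no part of the job. Leave any blue or orange look-alike of the mallet alone.

How it is judged:
On the way, in this order (a step that is already met when the one before it is completed fails the run):
1. with the mallet away from its block, both ends of the insert have come about half of the way (strike points beyond x = -27 mm of the frame) (x of each of insert_left, insert_right in the frame of frame above -0.027 m and horizontal distance between mallet and block above 0.08 m), for 0.1 s.
2. the insert rests squarely against the stop block (both strike points within 2 mm of home) (x of each of insert_left, insert_right in the frame of frame above -0.0201 m), for 0.1 s.
At the end, for the whole second after the job is handed in: The insert is home: its left and right strike points are both within 2 mm of where they lie when it rests squarely against the stop block; and the mallet stands upright (within 0.1 rad), at rest and released on its block, its middle within 35 mm of the block's middle (all of step 2 and angle between mallet's own z axis and vertical below 0.1 rad and horizontal distance between mallet and block below 0.035 m and z of mallet in the frame of block between 0.006 and 0.014 m and linear speed of mallet below 0.02 m/s and contact force between the fingers and mallet below 0.1 N); the robot touches nothing.
It fails at once if the insert is pushed or struck with more than 22 N (contact force between insert and anything else above 22 N).
It fails at once if the insert is turned more than 0.11 rad out of square with the frame (angle between the y axis of insert and the y axis of frame, either way round above 0.11 rad).
It fails at once if the fingers or the arm touch the insert (contact force between any of the fingers, the arm and insert above 0.5 N).
It fails at once if a bystander is moved by more than 20 mm (distance of any of watch_box, jar, mandrel from where it was at the start of the episode above 0.02 m).
It also fails if it takes over 72 s, if anything falls off the work surface, if the arm or the gripper's body presses on something with over 40 N, if the wrist force passes 120 N, or if a joint passes its speed limit or range.

### The arm

A 7-joint arm with a two-finger parallel gripper is mounted at the origin on the work surface. World frame = base frame: x ahead of the robot, y to its left, z up, the work surface at z = 0. Lengths are in m, angles in rad, forces in N, time in s.
With the tool pointing down it reaches from about 0.425 to 0.925 m from the base axis. Payload 6.8 kg.
Tool frame: the origin (TCP) lies on the centre line of the jaws, within the pads' length; the fingertips stand 17 mm ahead of it and the grasp point (between the pads) lies 2 mm behind it; z points along the fingers, x is the direction in which the jaws open and shut, and the axes are right-handed (so a half turn about z gives the same grasp; the last joint's range is limited). The gripper opens to 85 mm and grips with 20 to 120 N. Pads are 22 mm wide; open, the fingers measure 114 mm over their backs; the gripper's body (76 mm by 85 mm) begins 54 mm behind the grasp point. The pads swing forward as they close: fully open they stand 13 mm farther back than shut.
Start: joints at [-1.359, 0.477, 0.022, 1.555, -0.011, 1.109, -0.083], TCP at [0.212, 0.641, 0.248] pointing down, gripper open.
Joint ranges: [-2.96, 2.96], [-0.34, 2.1], [-1.41, 1.46], [0.24, 2.44], [-1.37, 4.51], [0.17, 1.92], [-2.96, 2.96]. Speed limits (rad/s): [2.39, 2.39, 3.14, 3.14, 3.14, 3.14, 3.14].

### API

Orientations are given as a rotation vector (axis times angle).
In Python, from bench import r gives the robot as it stands.
- The arm moves only by the tool arm_command, never from a script. Its argument "increments" is a list of rows, each a list of 3 entries, a list of its own where there are three numbers: the shift along the world's x, y, z in m, then the turn, a rotation vector about the world's x, y, z in rad, then the opening in per cent of the stroke, from 0 (shut) to 100 (fully open). A call has 1 to 10 rows; each row is the pose to reach, as a shift and turn from the pose commanded when the call began; what a row does not reach only later rows make up. A row lasts 1/10 s, in which the tool goes at most 50 mm and 8.59 degrees, less where a joint would pass 70% of its speed; a pose out of reach is approached as far as the arm can. A call with a gripper value outside its range is refused whole. The fingers move at their own pace and stop on an object; "newtons" is the grip in N (left out, the last holds). Time passes only in rows, so rows that repeat a pose let the fingers close. It gives the time, the measured TCP pose, the force and the opening at its end, in the units of the state.
- r.get_obs(): the state, without advancing time (a new reading comes with each control period).
- r.grab_frame(name): name is "scene" or "top"; returns the picture (384x512x3 uint8, blue, green, red); there is no depth.
- r.camera_model(name): a dict with "camera_matrix" (3x3 intrinsics, pixels), "camera_from_world" (4x4, takes a point from world to camera coordinates). Camera axes: x right, y down, z forward; pixel columns grow to the right and rows downward; lengths in m; the calibration is good to about 2 mm. A picture is of the moment at which its call begins. camera_model takes no time and is no camera call.
- r.hand_in(): hands the job in, once; it reports no verdict.
The state is a dict: "clock": time; "joints": joint angles; "qvel": joint speeds; "tau": joint torques, N m; "tcp_pos": TCP position; "orientation": TCP orientation; "contact_force": force on the tool from outside, world axes, zero at the start; "moment": the same for the moment, N m; "grip_width": finger opening in m.
Only numpy, scipy, OpenCV 4.12 (cv2) and the standard library are available. Lean on these libraries where they do the work, as an engineer would, in place of code of your own. Each camera call takes 0.05 s, during which the arm holds its last target. There are 200 camera calls.

## Working session

There is one attempt and no reset: what is moved stays moved. The work goes in short steps, Python scripts to look and compute and a tool call to move; the robot and the scene stay as the last step left them, time stands still between calls to the robot, and variables do not carry over. Pictures are saved under pics/ and viewed, about 8 in all and at most 12, crops included, and the job is handed in when it is done.

Besides the shell and the picture viewer there is one more tool, called after "Call:" as name([rows], argument=value, ...), one row to a line, values as JSON. arm_command: Moves the arm, as the interface text tells. Its arguments: {"type":"object","properties":{"increments":{"type":"array","items":{"type":"array"}},"newtons":{"type":"number"}},"required":["increments"]}

```bash
mkdir -p pics; ls
cat > h.py <<'E'
import numpy as np, cv2
from bench import r
def cam(n):
    m=r.camera_model(n); return np.array(m["camera_matrix"]),np.array(m["camera_from_world"])
def ray(n,px,z):
    K,T=cam(n); R,t=T[:3,:3],T[:3,3]; c=-R.T@t
    d=R.T@np.linalg.inv(K)@np.array([px[0],px[1],1.]); return c+d*(z-c[2])/d[2]
def proj(n,p):
    K,T=cam(n); q=K@(T[:3,:3]@np.array(p)+T[:3,3]); return q[:2]/q[2]
E
python3 - <<'E'
from h import *
o=r.get_obs(); print({k:np.round(v,3) for k,v in o.items()})
for n in("scene","top"):
    f=r.grab_frame(n); cv2.imwrite(f"pics/{n}0.png",f)
    K,T=cam(n); print(n,K[0,0],-T[:3,:3].T@T[:3,3],T[2,:3])
a=cv2.imread("pics/scene0.png");b=cv2.imread("pics/top0.png")
cv2.imwrite("pics/a.png",np.hstack([a,b])[:, :])
E
```

```text
pics
{'clock': np.float64(0.0), 'joints': array([-1.359,  0.478,  0.022,  1.556, -0.012,  1.109, -0.083]), 'qvel': array([-0.   ,  0.001,  0.   , -0.001, -0.001, -0.   , -0.001]), 'tau': array([-0.0000e+00, -5.9645e+01,  1.6080e+00, -2.8120e+01,  1.2000e-02,
        9.0000e-03,  0.0000e+00]), 'tcp_pos': array([0.212, 0.64 , 0.247]), 'orientation': array([ 2.546e+00,  1.839e+00, -2.000e-03]), 'contact_force': array([-0.686, -0.119, -0.011]), 'moment': array([-0.017,  0.01 ,  0.017]), 'grip_width': np.float64(0.086)}
scene 351.0377733482624 [1.31481689 0.01822614 0.65333411] [-0.80065116  0.02441822 -0.598633  ]
top 445.581033901165 [0.34935466 0.04422492 1.25572909] [ 0.14678269  0.00286623 -0.98916461]
```

View pics/scene0.png

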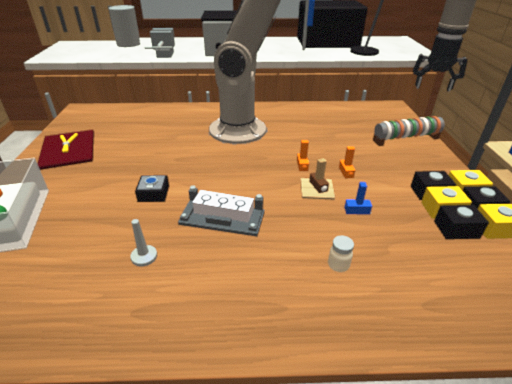

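View pics/top0.png

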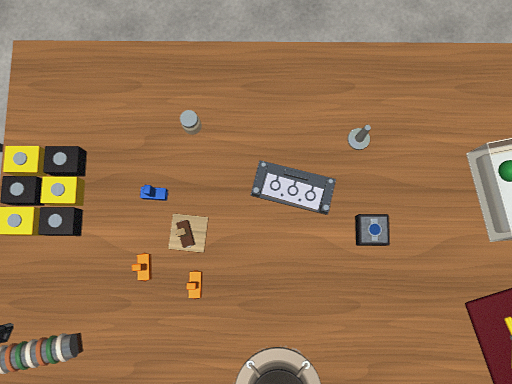

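Top view: the brown mallet stands on its plywood block at (188,234). The look-alikes are orange at (143,267) and (195,285), and blue at (153,192). The frame with the white insert is at (293,187), the watch box at (373,230), the jar at (190,121) and the mandrel at (360,138). I choose the brown one and check it in a close crop.

Run:
```python
from h import *
b=cv2.imread("pics/top0.png");a=cv2.imread("pics/scene0.png")
z=lambda i,x,y,w,h,k:cv2.resize(i[y:y+h,x:x+w],None,fx=k,fy=k,interpolation=cv2.INTER_CUBIC)
o=np.zeros((600,800,3),np.uint8)
o[:300,:300]=z(b,163,208,50,50,6); o[:300,300:800]=z(b,243,152,100,60,5)
o[300:,:300]=z(a,290,145,60,60,5); o[300:,300:800]=z(a,175,180,100,60,5)
cv2.imwrite("pics/crop1.png",o)
hsv=cv2.cvtColor(b,cv2.COLOR_BGR2HSV)
for p in [(188,225),(178,245),(185,235),(190,242),(183,229),(293,180),(262,165),(300,173),(270,190),(330,200),(350,300)]: print(p,b[p[1],p[0]],hsv[p[1],p[0]])
```

```text
(188, 225) [43 57 83] [ 11 123  83]
(178, 245) [139 182 211] [ 18  87 211]
(185, 235) [41 60 73] [ 18 112  73]
(190, 242) [46 65 98] [ 11 135  98]
(183, 229) [105 148 174] [ 19 101 174]
(293, 180) [183 171 172] [123  17 183]
(262, 165) [191 185 171] [ 99  27 191]
(300, 173) [95 87 78] [104  46  95]
(270, 190) [226 213 212] [118  16 226]
(330, 200) [85 86 84] [75  6 86]
(350, 300) [ 63 101 142] [ 14 142 142]
```

View pics/crop1.png

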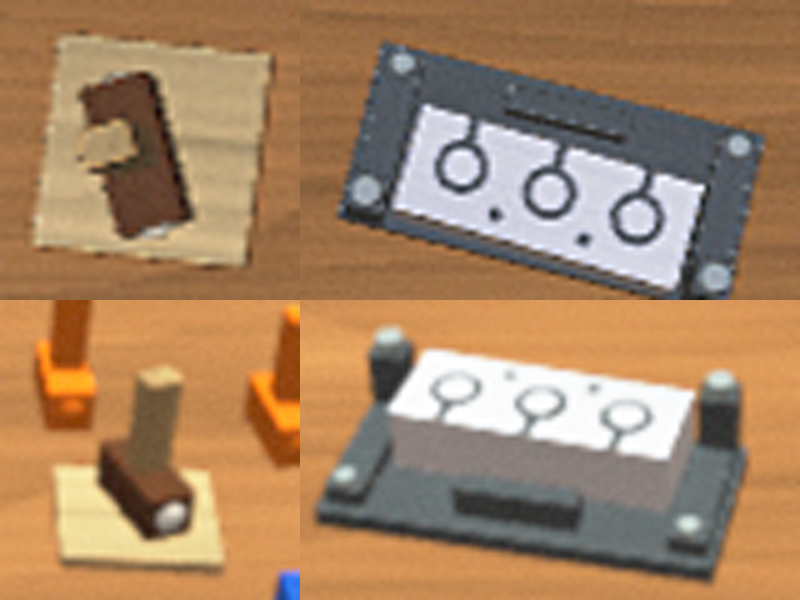

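The crop shows the brown mallet upright on its block, with white domes at both head ends and the handle leaning left in the image only through parallax. The insert lies slightly askew between the jaw screws at about (316,190) and (385,207). Next I measure the poses.

```bash
cat > m.py <<'E'
from h import *
def big(mask,x,y,w,h):
    m=np.zeros_like(mask); m[y:y+h,x:x+w]=mask[y:y+h,x:x+w]
    c=max(cv2.findContours(m,cv2.RETR_EXTERNAL,cv2.CHAIN_APPROX_NONE)[0],key=cv2.contourArea)
    return c[:,0,:]
def rect(c,z,n="top"):
    P=np.array([ray(n,p,z)[:2] for p in c])
    (x,y),(w,h),a=cv2.minAreaRect((P*1000).astype(np.float32)); 
    if w<h: w,h,a=h,w,a+90
    a=(a+90)%180-90
    return np.array([x,y])/1000,(w,h),a*np.pi/180   # angle of long side
E
python3 - <<'E'
from m import *
b=cv2.imread("pics/top0.png"); hsv=cv2.cvtColor(b,cv2.COLOR_BGR2HSV)
H,S,V=cv2.split(hsv)
print("ply",rect(big(((V>115)&(S<112)|((V<115)&(S<140))).astype(np.uint8)*255,163,208,50,50),.01))
br=big(((V<108)&(S>70)).astype(np.uint8)*255,166,214,42,38)
print("brown",len(br),rect(br,.042))
hd=big(((V>115)&(S<130)).astype(np.uint8)*255,174,228,12,9); print("handle",rect(hd,.108))
ins=big(((V>140)&(S<45)).astype(np.uint8)*255,255,166,75,52) 
ins=cv2.convexHull(ins)[:,0,:]
print("ins",rect(ins,.052))
fr=cv2.convexHull(big(((S<75)).astype(np.uint8)*255,243,152,100,70))[:,0,:]
print("frame(z.012)",rect(fr,.012))
# screws
for nm,(x,y,z) in dict(fl=(263,164,.026),nl=(316-0,190,.066)).items(): pass
for nm,(x,y),z in [("farL",(243+102/5,152+62/5),.026),("farR",(243+438/5,152+146/5),.026),("nearL",(243+67/5,152+190/5),.066),("nearR",(243+413/5,152+277/5),.066)]:
    x0,y0=int(x)-4,int(y)-4; m=(V[y0:y0+9,x0:x0+9]>125)&(S[y0:y0+9,x0:x0+9]<70)
    ys,xs=np.nonzero(m); p=(xs.mean()+x0,ys.mean()+y0); print(nm,p,m.sum(),ray("top",p,z))
hd=[ray("top",p,.026) for p in [(183.2,220.8),(188.8,246.5)]]; print("domes",hd)
K,T=cam("top"); print("mallet handle base etc")
E
```

```text
ply (array([0.42355197, 0.25154495]), (101.98031616210938, 99.54254913330078), 1.4738852263074582)
brown 81 (array([0.41815662, 0.25514133]), (69.88324737548828, 38.14714813232422), 0.2984384257071598)
handle (array([0.41824152, 0.25697122]), (28.27909278869629, 20.767385482788086), -1.5351744208474036)
ins (array([ 0.53555115, -0.03673888]), (161.1035919189453, 60.28956985473633), 1.2863719207969244)
frame(z.012) (array([ 0.55349768, -0.04205001]), (224.1935272216797, 105.13326263427734), 1.3302427060660178)
farL (np.float64(262.8421052631579), np.float64(163.78947368421052)) 19 [0.61622989 0.04372157 0.026     ]
farR (np.float64(330.25), np.float64(180.625)) 16 [ 0.56930572 -0.1454      0.026     ]
nearL (np.float64(255.59259259259258), np.float64(189.55555555555554)) 27 [0.53631767 0.06287997 0.066     ]
nearR (np.float64(325.5925925925926), np.float64(207.07407407407408)) 27 [ 0.48992355 -0.1255813   0.066     ]
domes [array([0.4538121 , 0.26296284, 0.026     ]), array([0.38332181, 0.24529884, 0.026     ])]
mallet handle base etc
```

Call:
arm_command([
  [[0.207, -0.386, -0.05], [0, 0, -1.005], 100],
  [[0.207, -0.386, -0.05], [0, 0, -1.005], 100],
  [[0.207, -0.386, -0.05], [0, 0, -1.005], 100],
  [[0.207, -0.386, -0.05], [0, 0, -1.005], 100],
  [[0.207, -0.386, -0.05], [0, 0, -1.005], 100],
  [[0.207, -0.386, -0.05], [0, 0, -1.005], 100],
  [[0.207, -0.386, -0.05], [0, 0, -1.005], 100],
  [[0.207, -0.386, -0.05], [0, 0, -1.005], 100],
  [[0.207, -0.386, -0.05], [0, 0, -1.005], 100],
  [[0.207, -0.386, -0.05], [0, 0, -1.005], 100],
])

```text
clock: 1.1
tcp_pos: [0.4212, 0.2485, 0.1977]
orientation: [3.117, 0.37, -0.001]
contact_force: [-1.5, 0.0, -0.2]
grip_width: 0.0853
```

Run:
```python
from m import *
a=cv2.imread("pics/scene0.png");H,S,V=cv2.split(cv2.cvtColor(a,cv2.COLOR_BGR2HSV))
print("dome",ray("scene",(324,188.6),.026))
c=big(((V>150)&(S<60)).astype(np.uint8)*255,318,182,14,14); print(c.mean(0),ray("scene",c.mean(0),.026))
# handle top face centre in scene crop (160,375)/5
print("handle top",ray("scene",(290+32,145+75/5),.108), ray("top",(163+98/6,208+146/6),.108))
print("bottom handle scene",ray("scene",(290+152/5,145+170/5),.042))
o=r.get_obs();print(o["tcp_pos"],o["orientation"],o["clock"])
```

```text
dome [0.45503878 0.26673139 0.026     ]
[323.81818182 187.36363636] [0.4485999 0.2674401 0.026    ]
handle top [0.42261528 0.25678459 0.108     ] [0.41707307 0.25735496 0.108     ]
bottom handle scene [0.42640938 0.2591853  0.042     ]
[0.42122039 0.2485098  0.19774094] [ 3.11689332e+00  3.70448129e-01 -9.77984996e-04] 1.1
```

Call:
arm_command([
  [[0, 0.0025, -0.04], [0, 0, 0.01], 100],
  [[0, 0.0025, -0.08], [0, 0, 0.01], 100],
  [[0, 0.0025, -0.11], [0, 0, 0.01], 100],
  [[0, 0.0025, -0.132], [0, 0, 0.01], 100],
  [[0, 0.0025, -0.132], [0, 0, 0.01], 100],
  [[0, 0.0025, -0.132], [0, 0, 0.01], 100],
])

```text
clock: 1.7
tcp_pos: [0.419, 0.2576, 0.0664]
orientation: [3.115, 0.401, -0.001]
contact_force: [0.7, 0.5, 0.8]
grip_width: 0.0853
```

Run:
```python
from h import *
a=r.grab_frame("scene");b=r.grab_frame("top")
z=lambda i,x,y,w,h,k:cv2.resize(i[y:y+h,x:x+w],None,fx=k,fy=k,interpolation=cv2.INTER_CUBIC)
cv2.imwrite("pics/crop2.png",np.hstack([z(a,280,120,80,90,5),z(b,155,195,80,90,5)]))
print(r.get_obs()["tcp_pos"])
```

```text
[0.41987462 0.25804409 0.06749565]
```

View pics/crop2.png

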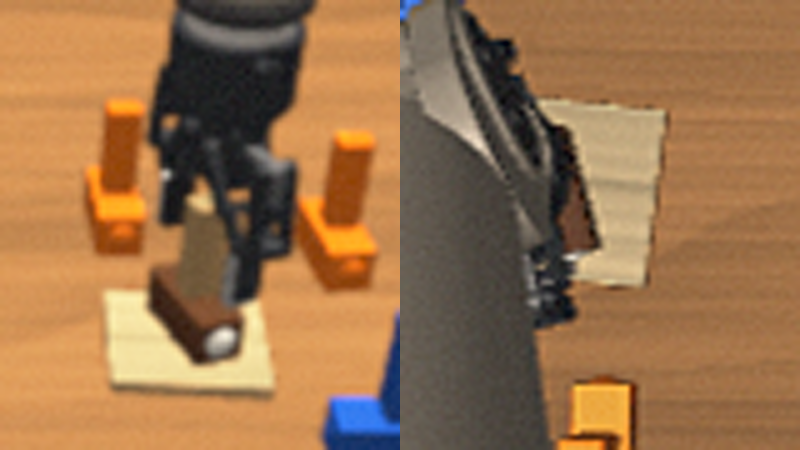

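The fingers straddle the handle front and back, and the head sits below at crop (195,315). Now I close hard.

Call:
arm_command([
  [[0, -0.0005, -0.003], [0, 0, 0], 60],
  [[0, -0.0005, -0.003], [0, 0, 0], 30],
  [[0, -0.0005, -0.003], [0, 0, 0], 5],
  [[0, -0.0005, -0.003], [0, 0, 0], 5],
  [[0, -0.0005, -0.003], [0, 0, 0], 5],
  [[0, -0.0005, -0.003], [0, 0, 0], 5],
  [[0, -0.0005, -0.003], [0, 0, 0], 5],
  [[0, -0.0005, -0.003], [0, 0, 0], 5],
], newtons=110)

```text
clock: 2.6
tcp_pos: [0.4194, 0.257, 0.0638]
orientation: [-3.115, -0.401, -0.001]
contact_force: [-1.0, -0.5, 5.6]
grip_width: 0.0171
```

Call:
arm_command([
  [[0, 0, 0.03], [0, 0, 0], 5],
  [[0, 0, 0.07], [0, 0, 0], 5],
  [[0, 0, 0.11], [0, 0, 0], 5],
  [[0, 0, 0.12], [0, 0, 0], 5],
  [[0, 0, 0.12], [0, 0, 0], 5],
  [[0, 0, 0.12], [0, 0, 0], 5],
])

```text
clock: 3.2
tcp_pos: [0.4183, 0.2564, 0.1821]
orientation: [3.115, 0.401, -0.003]
contact_force: [0.9, -0.2, -2.2]
grip_width: 0.017
```

Call:
arm_command([
  [[0.02, -0.05, 0], [0, 0, -0.1], 5],
  [[0.02, -0.1, 0], [0, 0, -0.2], 5],
  [[0.02, -0.15, 0], [0, 0, -0.3], 5],
  [[0.02, -0.2, 0], [0, 0, -0.4], 5],
  [[0.018, -0.25, -0.01], [0, 0, -0.498], 5],
  [[0.016, -0.3, -0.02], [0, 0, -0.498], 5],
  [[0.016, -0.3195, -0.03], [0, 0, -0.498], 5],
  [[0.016, -0.3195, -0.03], [0, 0, -0.498], 5],
  [[0.016, -0.3195, -0.03], [0, 0, -0.498], 5],
  [[0.016, -0.3195, -0.03], [0, 0, -0.498], 5],
])

```text
clock: 4.2
tcp_pos: [0.4349, -0.0617, 0.1526]
orientation: [3.119, -0.377, -0.002]
contact_force: [0.5, 0.3, -1.8]
grip_width: 0.0166
```

Run:
```python
from h import *
a=r.grab_frame("scene");b=r.grab_frame("top");cv2.imwrite("pics/s3.png",a);cv2.imwrite("pics/t3.png",b)
z=lambda i,x,y,w,h,k:cv2.resize(i[y:y+h,x:x+w],None,fx=k,fy=k,interpolation=cv2.INTER_CUBIC)
cv2.imwrite("pics/crop3.png",np.hstack([z(a,175,140,100,100,4),z(b,240,150,100,100,4)]))
o=r.get_obs();print(o["tcp_pos"],o["orientation"],o["contact_force"])
```

```text
[ 0.43529948 -0.06145086  0.15310615] [-3.11900370e+00  3.75419931e-01  6.14273448e-04] [ 0.08318502  0.08142277 -1.56975814]
```

View pics/crop3.png

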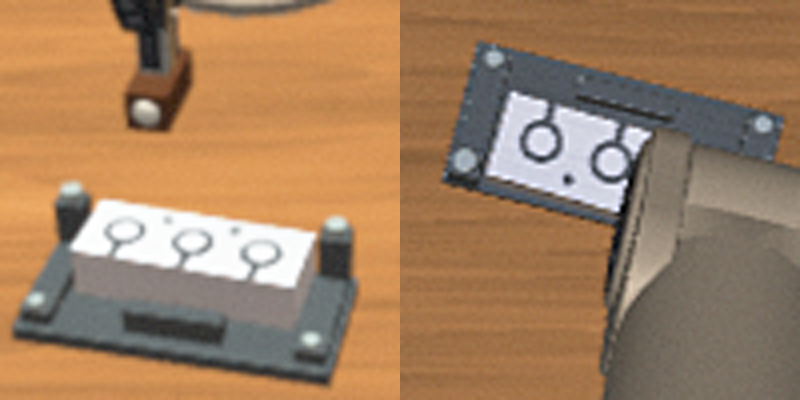

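The mallet hangs upright in the grip, with its dome at scene (211,168) and the insert's top face fully visible to the scene camera. I'll build an insert tracker from the scene view and check the dome.

```bash
cat > t.py <<'E'
from m import *
O=np.array([.5393,-.0378]);yw=-.242
ex=np.array([np.cos(yw),np.sin(yw)]);ey=np.array([-ex[1],ex[0]])
def ins(f,n="scene"):
    H,S,V=cv2.split(cv2.cvtColor(f,cv2.COLOR_BGR2HSV))
    if n=="scene": m=(V>190)&(S<45); box=(185,180,75,45)
    else: m=(V>140)&(S<45); box=(255,160,75,58)
    c=cv2.convexHull(big(m.astype(np.uint8)*255,*box))[:,0,:]
    p,wh,a=rect(c,.052,n); th=a-np.pi/2-yw; th=(th+np.pi/2)%np.pi-np.pi/2
    x=(p-O)@ex*1e3; y=(p-O)@ey*1e3
    return dict(n=n,x=round(x,1),y=round(y,1),th=round(th,3),L=round(x-30-50*th,1),R=round(x-30+50*th,1),wh=np.round(wh,1))
E
python3 - <<'E'
from t import *
print(ins(cv2.imread("pics/top0.png"),"top"));
for f in("scene0","s3"): print(ins(cv2.imread(f"pics/{f}.png")))
a=cv2.imread("pics/s3.png");print(a[195:200,200],a[212,205])
H,S,V=cv2.split(cv2.cvtColor(a,cv2.COLOR_BGR2HSV))
c=big(((V>130)&(S<70)).astype(np.uint8)*255,204,161,14,14);p=c.mean(0)
o=r.get_obs();t=o["tcp_pos"];q=np.r_[t[:2]+.039*ex,t[2]-.038]
print("dome px",p,"pred",proj("scene",q))
for n in ("scene",):
  for nm,xf,yf,z in [("nL",-27,97,66),("nR",-27,-97,66)]: print(nm,proj(n,np.r_[O+xf/1e3*ex+yf/1e3*ey,z/1e3]))
# strike targets
for nm,xf,yf in [("R",-95,-50),("L",-95,50)]: print(nm,O+xf/1e3*ex+yf/1e3*ey)
print("tcp frame",(t[:2]-O)@ex*1e3,(t[:2]-O)@ey*1e3, 2*np.arctan2(o["orientation"][1],o["orientation"][0]))
E
```

```text
{'n': 'top', 'x': np.float64(-3.9), 'y': np.float64(0.1), 'th': -0.042, 'L': np.float64(-31.8), 'R': np.float64(-36.0), 'wh': array([161.1,  60.3])}
{'n': 'scene', 'x': np.float64(-2.5), 'y': np.float64(0.3), 'th': -0.041, 'L': np.float64(-30.5), 'R': np.float64(-34.6), 'wh': array([161.9,  62.9])}
{'n': 'scene', 'x': np.float64(-2.5), 'y': np.float64(0.3), 'th': -0.041, 'L': np.float64(-30.4), 'R': np.float64(-34.6), 'wh': array([161.9,  62.9])}
[[253 253 253]
 [252 252 251]
 [246 246 244]
 [245 245 243]
 [252 251 250]] [123 127 139]
dome px [211.         167.07142857] pred [210.64516262 168.82987196]
nL [258.6040932  195.30071678]
nR [192.35731097 186.68123849]
R [ 0.435086   -0.06357677]
L [0.45905048 0.03350929]
tcp frame -95.30220058746505 -47.884877244368035 6.043607184795816
```

Call:
arm_command([
  [[-0.0005, -0.002, -0.03], [0, 0, 0], 5],
  [[-0.0005, -0.002, -0.06], [0, 0, 0], 5],
  [[-0.0005, -0.002, -0.078], [0, 0, 0], 5],
  [[-0.0005, -0.002, -0.078], [0, 0, 0], 5],
  [[-0.0005, -0.002, -0.078], [0, 0, 0], 5],
])

```text
clock: 4.8
tcp_pos: [0.435, -0.0642, 0.0756]
orientation: [3.119, -0.378, -0.0]
contact_force: [-0.2, 0.0, -1.7]
grip_width: 0.0167
```

Call:
arm_command([
  [[0.0049, -0.0012, -0.001], [0, 0, 0], 5],
  [[0.0097, -0.0024, -0.001], [0, 0, 0], 5],
  [[0.0146, -0.0036, -0.001], [0, 0, 0], 5],
  [[0.0165, -0.0041, -0.001], [0, 0, 0], 5],
  [[0.0175, -0.0043, -0.001], [0, 0, 0], 5],
  [[0.0184, -0.0046, -0.001], [0, 0, 0], 5],
  [[0.0194, -0.0048, -0.001], [0, 0, 0], 5],
  [[0.0204, -0.005, -0.001], [0, 0, 0], 5],
  [[0.0214, -0.0053, -0.001], [0, 0, 0], 5],
])

```text
clock: 5.7
tcp_pos: [0.4555, -0.0699, 0.0742]
orientation: [-3.118, 0.379, 0.002]
contact_force: [-3.0, 1.3, -0.8]
grip_width: 0.0166
```

```bash
cat > q.py <<'E'
from t import *
f=r.grab_frame("scene"); d=ins(f); o=r.get_obs(); t=o["tcp_pos"]
print({k:float(v) for k,v in d.items() if k in("x","y","th","L","R")},"tcp f",np.round([(t[:2]-O)@ex*1e3,(t[:2]-O)@ey*1e3],1),"z",round(t[2],4),"F",np.round(o["contact_force"],1),"fx",round(o["contact_force"][:2]@ex,1),o["clock"])
E
python3 q.py
```

```text
{'x': -2.4, 'y': 0.3, 'th': -0.048, 'L': -30.1, 'R': -34.8} tcp f [-73.8 -51.2] z 0.0741 F [-1.5  0.1 -0.6] fx -1.5 5.75
```

Call:
arm_command([
  [[0.001, -0.0002, 0], [0, 0, 0], 5],
  [[0.0019, -0.0005, 0], [0, 0, 0], 5],
  [[0.0029, -0.0007, 0], [0, 0, 0], 5],
  [[0.0039, -0.001, 0], [0, 0, 0], 5],
  [[0.0049, -0.0012, 0], [0, 0, 0], 5],
  [[0.0049, -0.0012, 0], [0, 0, 0], 5],
])

```text
clock: 6.35
tcp_pos: [0.4574, -0.0709, 0.0735]
orientation: [-3.118, 0.38, 0.011]
contact_force: [-8.2, 1.5, 2.9]
grip_width: 0.0171
```

```bash
python3 q.py
```

```text
{'x': -2.2, 'y': 0.3, 'th': -0.022, 'L': -31.0, 'R': -33.3} tcp f [-71.6 -51.7] z 0.0734 F [-8.9  0.6  1.4] fx -8.8 6.4
```

Call:
arm_command([
  [[0.001, -0.0002, 0], [0, 0, 0], 5],
  [[0.0019, -0.0005, 0], [0, 0, 0], 5],
  [[0.0029, -0.0007, 0], [0, 0, 0], 5],
  [[0.0039, -0.001, 0], [0, 0, 0], 5],
  [[0.0049, -0.0012, 0], [0, 0, 0], 5],
  [[0.0058, -0.0014, 0], [0, 0, 0], 5],
  [[0.0058, -0.0014, 0], [0, 0, 0], 5],
])

```text
clock: 7.1
tcp_pos: [0.4621, -0.0732, 0.0731]
orientation: [3.118, -0.382, -0.014]
contact_force: [-10.6, -1.6, 1.3]
grip_width: 0.0167
```

```bash
python3 q.py
```

```text
{'x': -0.3, 'y': 0.3, 'th': 0.036, 'L': -32.2, 'R': -28.5} tcp f [-66.5 -52.8] z 0.0731 F [-10.   -2.    1.9] fx -9.2 7.15
```

Call:
arm_command([
  [[-0.0107, 0.0027, 0], [0, 0, 0], 5],
  [[-0.0214, 0.0053, 0], [0, 0, 0], 5],
  [[-0.0134, 0.0373, 0], [0, 0, 0], 5],
  [[-0.0054, 0.0703, 0], [0, 0, 0], 5],
  [[0.0026, 0.1024, 0], [0, 0, 0], 5],
  [[0.0026, 0.1024, 0], [0, 0, 0], 5],
  [[0.0075, 0.1012, 0], [0, 0, 0], 5],
  [[0.0113, 0.1002, 0], [0, 0, 0], 5],
  [[0.0132, 0.0998, 0], [0, 0, 0], 5],
  [[0.0132, 0.0998, 0], [0, 0, 0], 5],
])

```text
clock: 8.15
tcp_pos: [0.4803, 0.0261, 0.0744]
orientation: [3.118, -0.382, 0.001]
contact_force: [-0.6, 0.4, -2.6]
grip_width: 0.0169
```

```bash
python3 q.py
```

```text
{'x': -0.4, 'y': 0.3, 'th': 0.041, 'L': -32.5, 'R': -28.4} tcp f [-72.9  48. ] z 0.0743 F [ 1.   0.7 -2.9] fx 0.8 8.2
```

Call:
arm_command([
  [[0.0014, 0.0017, 0], [0, 0, 0], 5],
  [[0.0024, 0.0014, 0], [0, 0, 0], 5],
  [[0.0034, 0.0012, 0], [0, 0, 0], 5],
  [[0.0044, 0.001, 0], [0, 0, 0], 5],
  [[0.0054, 0.0007, 0], [0, 0, 0], 5],
  [[0.0063, 0.0005, 0], [0, 0, 0], 5],
  [[0.0073, 0.0002, 0], [0, 0, 0], 5],
  [[0.0083, 0, 0], [0, 0, 0], 5],
  [[0.0092, -0.0003, 0], [0, 0, 0], 5],
  [[0.0102, -0.0005, 0], [0, 0, 0], 5],
])

```text
clock: 9.2
tcp_pos: [0.4865, 0.0285, 0.0734]
orientation: [-3.118, 0.376, 0.013]
contact_force: [-8.4, 5.9, 3.3]
grip_width: 0.0167
```

```bash
python3 q.py
```

```text
{'x': 0.9, 'y': 0.3, 'th': -0.006, 'L': -28.8, 'R': -29.4} tcp f [-67.   51.8] z 0.0734 F [-8.   4.9  2.5] fx -8.9 9.25
```

Call:
arm_command([
  [[0.001, -0.0002, 0], [0, 0, 0], 5],
  [[0.0019, -0.0005, 0], [0, 0, 0], 5],
  [[0.0029, -0.0007, 0], [0, 0, 0], 5],
  [[0.0039, -0.001, 0], [0, 0, 0], 5],
  [[0.0039, -0.001, 0], [0, 0, 0], 5],
])

```text
clock: 9.75
tcp_pos: [0.4905, 0.0282, 0.0734]
orientation: [-3.117, 0.375, 0.013]
contact_force: [-8.2, 7.8, 1.1]
grip_width: 0.017
```

```bash
python3 q.py
```

```text
{'x': 2.8, 'y': 0.2, 'th': -0.053, 'L': -24.5, 'R': -29.8} tcp f [-63.2  52.4] z 0.0734 F [-8.4  7.2  1.7] fx -9.9 9.8
```

Call:
arm_command([
  [[-0.0102, 0.0025, 0], [0, 0, 0], 5],
  [[-0.0204, 0.005, 0], [0, 0, 0], 5],
  [[-0.0284, -0.027, 0], [0, 0, 0], 5],
  [[-0.0364, -0.06, 0], [0, 0, 0], 5],
  [[-0.0444, -0.0921, 0], [0, 0, 0], 5],
  [[-0.0444, -0.0921, 0], [0, 0, 0], 5],
  [[-0.0396, -0.0933, 0], [0, 0, 0], 5],
  [[-0.0357, -0.0943, 0], [0, 0, 0], 5],
  [[-0.0347, -0.0945, 0], [0, 0, 0], 5],
])

```text
clock: 10.7
tcp_pos: [0.4605, -0.0679, 0.0744]
orientation: [-3.119, 0.376, -0.001]
contact_force: [-0.4, 0.5, -1.6]
grip_width: 0.0168
```

```bash
python3 q.py
```

```text
{'x': 2.7, 'y': 0.2, 'th': -0.059, 'L': -24.3, 'R': -30.2} tcp f [-69.5 -48.2] z 0.0743 F [-0.9 -0.8 -0.8] fx -0.6 10.75
```

Call:
arm_command([
  [[0.0008, -0.0012, 0], [0, 0, 0], 5],
  [[0.0018, -0.0015, 0], [0, 0, 0], 5],
  [[0.0027, -0.0017, 0], [0, 0, 0], 5],
  [[0.0037, -0.002, 0], [0, 0, 0], 5],
  [[0.0047, -0.0022, 0], [0, 0, 0], 5],
  [[0.0057, -0.0024, 0], [0, 0, 0], 5],
  [[0.0066, -0.0027, 0], [0, 0, 0], 5],
  [[0.0076, -0.0029, 0], [0, 0, 0], 5],
  [[0.0086, -0.0032, 0], [0, 0, 0], 5],
  [[0.0095, -0.0034, 0], [0, 0, 0], 5],
])

```text
clock: 11.75
tcp_pos: [0.4649, -0.0721, 0.0734]
orientation: [-3.118, 0.38, 0.012]
contact_force: [-9.2, 0.5, 3.6]
grip_width: 0.0168
```

```bash
python3 q.py
```

```text
{'x': 4.2, 'y': 0.2, 'th': 0.001, 'L': -25.8, 'R': -25.7} tcp f [-63.8 -51.2] z 0.0734 F [-9.1  1.2  2.7] fx -9.1 11.8
```

Call:
arm_command([
  [[0.001, -0.0002, 0], [0, 0, 0], 5],
  [[0.0019, -0.0005, 0], [0, 0, 0], 5],
  [[0.0029, -0.0007, 0], [0, 0, 0], 5],
  [[0.0039, -0.001, 0], [0, 0, 0], 5],
  [[0.0039, -0.001, 0], [0, 0, 0], 5],
])

```text
clock: 12.3
tcp_pos: [0.4684, -0.0737, 0.0732]
orientation: [3.118, -0.382, -0.013]
contact_force: [-10.5, -0.8, 1.5]
grip_width: 0.0166
```

```bash
python3 q.py
```

```text
{'x': 5.4, 'y': 0.3, 'th': 0.051, 'L': -27.1, 'R': -22.0} tcp f [-60.3 -51.9] z 0.0732 F [-9.6 -1.7  1.7] fx -8.9 12.35
```

Call:
arm_command([
  [[-0.0102, 0.0025, 0], [0, 0, 0], 5],
  [[-0.0204, 0.005, 0], [0, 0, 0], 5],
  [[-0.0124, 0.037, 0], [0, 0, 0], 5],
  [[-0.0044, 0.07, 0], [0, 0, 0], 5],
  [[0.0036, 0.1021, 0], [0, 0, 0], 5],
  [[0.0036, 0.1021, 0], [0, 0, 0], 5],
  [[0.0085, 0.1009, 0], [0, 0, 0], 5],
  [[0.0123, 0.0999, 0], [0, 0, 0], 5],
  [[0.0132, 0.0997, 0], [0, 0, 0], 5],
  [[0.0142, 0.0994, 0], [0, 0, 0], 5],
])

```text
clock: 13.35
tcp_pos: [0.4867, 0.0251, 0.0743]
orientation: [3.118, -0.382, -0.001]
contact_force: [-1.4, 1.0, -1.3]
grip_width: 0.017
```

Call:
arm_command([
  [[0.001, -0.0002, 0], [0, 0, 0], 5],
  [[0.0019, -0.0005, 0], [0, 0, 0], 5],
  [[0.0029, -0.0007, 0], [0, 0, 0], 5],
  [[0.0039, -0.001, 0], [0, 0, 0], 5],
  [[0.0049, -0.0012, 0], [0, 0, 0], 5],
  [[0.0058, -0.0014, 0], [0, 0, 0], 5],
  [[0.0068, -0.0017, 0], [0, 0, 0], 5],
  [[0.0078, -0.0019, 0], [0, 0, 0], 5],
])

```text
clock: 14.15
tcp_pos: [0.4912, 0.0255, 0.0734]
orientation: [-3.118, 0.377, 0.012]
contact_force: [-8.9, 4.9, 3.2]
grip_width: 0.0165
```

```bash
python3 q.py
```

```text
{'x': 6.6, 'y': 0.2, 'th': 0.006, 'L': -23.7, 'R': -23.0} tcp f [-61.7  50. ] z 0.0735 F [-8.9  4.1  1.9] fx -9.6 14.2
```

Call:
arm_command([
  [[0.001, -0.0002, 0], [0, 0, 0], 5],
  [[0.0019, -0.0005, 0], [0, 0, 0], 5],
  [[0.0029, -0.0007, 0], [0, 0, 0], 5],
  [[0.0039, -0.001, 0], [0, 0, 0], 5],
  [[0.0039, -0.001, 0], [0, 0, 0], 5],
])

```text
clock: 14.7
tcp_pos: [0.4953, 0.0254, 0.0735]
orientation: [-3.117, 0.376, 0.012]
contact_force: [-9.0, 7.1, 1.8]
grip_width: 0.0169
```

```bash
python3 q.py
```

```text
{'x': 8.4, 'y': 0.6, 'th': -0.044, 'L': -19.4, 'R': -23.8} tcp f [-57.9  50.8] z 0.0734 F [-9.2  6.3  2.9] fx -10.4 14.75
```

Call:
arm_command([
  [[-0.0097, 0.0024, 0], [0, 0, 0], 5],
  [[-0.0194, 0.0048, 0], [0, 0, 0], 5],
  [[-0.0274, -0.0272, 0], [0, 0, 0], 5],
  [[-0.0354, -0.0602, 0], [0, 0, 0], 5],
  [[-0.0434, -0.0923, 0], [0, 0, 0], 5],
  [[-0.0434, -0.0923, 0], [0, 0, 0], 5],
  [[-0.0386, -0.0935, 0], [0, 0, 0], 5],
  [[-0.0347, -0.0945, 0], [0, 0, 0], 5],
  [[-0.0337, -0.0947, 0], [0, 0, 0], 5],
  [[-0.0337, -0.0947, 0], [0, 0, 0], 5],
])

```text
clock: 15.75
tcp_pos: [0.4656, -0.0706, 0.0743]
orientation: [-3.119, 0.377, -0.001]
contact_force: [-0.8, -0.0, -2.1]
grip_width: 0.0166
```

Call:
arm_command([
  [[0.001, -0.0002, 0], [0, 0, 0], 5],
  [[0.0019, -0.0005, 0], [0, 0, 0], 5],
  [[0.0029, -0.0007, 0], [0, 0, 0], 5],
  [[0.0039, -0.001, 0], [0, 0, 0], 5],
  [[0.0049, -0.0012, 0], [0, 0, 0], 5],
  [[0.0058, -0.0014, 0], [0, 0, 0], 5],
  [[0.0068, -0.0017, 0], [0, 0, 0], 5],
  [[0.0078, -0.0019, 0], [0, 0, 0], 5],
])

```text
clock: 16.55
tcp_pos: [0.4691, -0.0728, 0.0735]
orientation: [-3.118, 0.379, 0.012]
contact_force: [-8.4, 1.5, 3.5]
grip_width: 0.017
```

```bash
python3 q.py
```

```text
{'x': 9.6, 'y': 0.7, 'th': -0.016, 'L': -19.6, 'R': -21.2} tcp f [-59.6 -50.8] z 0.0735 F [-7.9  2.1  2. ] fx -8.2 16.6
```

Call:
arm_command([
  [[0.001, -0.0002, 0], [0, 0, 0], 5],
  [[0.0019, -0.0005, 0], [0, 0, 0], 5],
  [[0.0029, -0.0007, 0], [0, 0, 0], 5],
  [[0.0029, -0.0007, 0], [0, 0, 0], 5],
])

```text
clock: 17.0
tcp_pos: [0.4718, -0.074, 0.0734]
orientation: [-3.118, 0.38, 0.012]
contact_force: [-9.2, 1.0, 1.2]
grip_width: 0.0167
```

```bash
python3 q.py
```

```text
{'x': 10.4, 'y': 0.9, 'th': 0.023, 'L': -20.8, 'R': -18.5} tcp f [-56.9 -51.3] z 0.0734 F [-8.6  0.6  0.9] fx -8.5 17.05
```

Call:
arm_command([
  [[0.0008, -0.0002, 0], [0, 0, 0], 5],
  [[0.0015, -0.0004, 0], [0, 0, 0], 5],
  [[0.0015, -0.0004, 0], [0, 0, 0], 5],
])

```text
clock: 17.35
tcp_pos: [0.4732, -0.0746, 0.0734]
orientation: [-3.118, 0.381, 0.012]
contact_force: [-9.4, -0.2, 3.7]
grip_width: 0.017
```

```bash
python3 q.py
```

```text
{'x': 10.7, 'y': 1.6, 'th': 0.038, 'L': -21.2, 'R': -17.3} tcp f [-55.4 -51.6] z 0.0734 F [-9.2  0.4  2.7] fx -9.0 17.4
```

Call:
arm_command([
  [[-0.0097, 0.0024, 0], [0, 0, 0], 5],
  [[-0.0194, 0.0048, 0], [0, 0, 0], 5],
  [[-0.0114, 0.0368, 0], [0, 0, 0], 5],
  [[-0.0034, 0.0698, 0], [0, 0, 0], 5],
  [[0.0046, 0.1019, 0], [0, 0, 0], 5],
  [[0.0046, 0.1019, 0], [0, 0, 0], 5],
  [[0.0095, 0.1007, 0], [0, 0, 0], 5],
  [[0.0133, 0.0997, 0], [0, 0, 0], 5],
  [[0.0142, 0.0995, 0], [0, 0, 0], 5],
  [[0.0142, 0.0995, 0], [0, 0, 0], 5],
])

```text
clock: 18.4
tcp_pos: [0.4915, 0.0239, 0.0744]
orientation: [3.118, -0.382, 0.001]
contact_force: [-0.7, 0.7, -2.0]
grip_width: 0.0166
```

Call:
arm_command([
  [[0.001, -0.0002, 0], [0, 0, 0], 5],
  [[0.0019, -0.0005, 0], [0, 0, 0], 5],
  [[0.0029, -0.0007, 0], [0, 0, 0], 5],
  [[0.0039, -0.001, 0], [0, 0, 0], 5],
  [[0.0049, -0.0012, 0], [0, 0, 0], 5],
  [[0.0058, -0.0014, 0], [0, 0, 0], 5],
])

```text
clock: 19.0
tcp_pos: [0.4937, 0.0243, 0.0735]
orientation: [-3.118, 0.378, 0.012]
contact_force: [-10.2, 2.7, 3.6]
grip_width: 0.0168
```

```bash
python3 q.py
```

```text
{'x': 11.0, 'y': 1.6, 'th': 0.034, 'L': -20.7, 'R': -17.4} tcp f [-59.   49.4] z 0.0735 F [-8.1  2.5  2.7] fx -8.5 19.05
```

Call:
arm_command([
  [[0.001, -0.0002, 0], [0, 0, 0], 5],
  [[0.0019, -0.0005, 0], [0, 0, 0], 5],
  [[0.0024, -0.0006, 0], [0, 0, 0], 5],
  [[0.0024, -0.0006, 0], [0, 0, 0], 5],
])

```text
clock: 19.45
tcp_pos: [0.496, 0.0244, 0.0734]
orientation: [-3.118, 0.377, 0.012]
contact_force: [-8.0, 4.2, 3.5]
grip_width: 0.017
```

```bash
python3 q.py
```

```text
{'x': 11.8, 'y': 1.1, 'th': 0.006, 'L': -18.4, 'R': -17.9} tcp f [-56.9  50. ] z 0.0734 F [-9.3  3.6  3. ] fx -9.8 19.5
```

Call:
arm_command([
  [[0.0008, -0.0002, 0], [0, 0, 0], 5],
  [[0.0015, -0.0004, 0], [0, 0, 0], 5],
  [[0.0015, -0.0004, 0], [0, 0, 0], 5],
])

```text
clock: 19.8
tcp_pos: [0.4975, 0.0244, 0.0735]
orientation: [-3.118, 0.376, 0.012]
contact_force: [-8.6, 4.7, 3.5]
grip_width: 0.0169
```

Call:
arm_command([
  [[0.0008, -0.0002, 0], [0, 0, 0], 5],
  [[0.0008, -0.0002, 0], [0, 0, 0], 5],
])

```text
clock: 20.0
tcp_pos: [0.4982, 0.0244, 0.0734]
orientation: [-3.118, 0.376, 0.013]
contact_force: [-9.2, 6.6, 3.0]
grip_width: 0.0167
```

```bash
python3 q.py
```

```text
{'x': 12.7, 'y': 1.1, 'th': -0.02, 'L': -16.3, 'R': -18.3} tcp f [-54.8  50.6] z 0.0734 F [-9.   5.4  2.6] fx -10.0 20.05
```

Call:
arm_command([
  [[-0.0092, 0.0023, 0], [0, 0, 0], 5],
  [[-0.0184, 0.0046, 0], [0, 0, 0], 5],
  [[-0.0264, -0.0274, 0], [0, 0, 0], 5],
  [[-0.0344, -0.0604, 0], [0, 0, 0], 5],
  [[-0.0424, -0.0925, 0], [0, 0, 0], 5],
  [[-0.0424, -0.0925, 0], [0, 0, 0], 5],
  [[-0.0375, -0.0937, 0], [0, 0, 0], 5],
  [[-0.0336, -0.0947, 0], [0, 0, 0], 5],
  [[-0.0322, -0.095, 0], [0, 0, 0], 5],
  [[-0.0322, -0.095, 0], [0, 0, 0], 5],
])

```text
clock: 21.05
tcp_pos: [0.4704, -0.0717, 0.0743]
orientation: [-3.119, 0.376, -0.001]
contact_force: [0.1, -0.5, -2.6]
grip_width: 0.0169
```

Call:
arm_command([
  [[0.001, -0.0002, 0], [0, 0, 0], 5],
  [[0.0019, -0.0005, 0], [0, 0, 0], 5],
  [[0.0029, -0.0007, 0], [0, 0, 0], 5],
  [[0.0039, -0.001, 0], [0, 0, 0], 5],
  [[0.0049, -0.0012, 0], [0, 0, 0], 5],
])

```text
clock: 21.55
tcp_pos: [0.472, -0.073, 0.0737]
orientation: [-3.118, 0.379, 0.009]
contact_force: [-7.8, 3.1, 3.1]
grip_width: 0.0171
```

Call:
arm_command([
  [[0.001, -0.0002, 0], [0, 0, 0], 5],
  [[0.0015, -0.0004, 0], [0, 0, 0], 5],
  [[0.0015, -0.0004, 0], [0, 0, 0], 5],
])

```text
clock: 21.85
tcp_pos: [0.4727, -0.0733, 0.0735]
orientation: [-3.118, 0.379, 0.011]
contact_force: [-8.6, 2.6, 2.3]
grip_width: 0.0171
```

```bash
python3 q.py
```

```text
{'x': 13.0, 'y': 1.2, 'th': -0.015, 'L': -16.2, 'R': -17.7} tcp f [-56.2 -50.4] z 0.0735 F [-6.7  2.7  2.2] fx -7.1 21.9
```

Call:
arm_command([
  [[0.0008, -0.0002, 0], [0, 0, 0], 5],
  [[0.0015, -0.0004, 0], [0, 0, 0], 5],
  [[0.0015, -0.0004, 0], [0, 0, 0], 5],
])

```text
clock: 22.2
tcp_pos: [0.4736, -0.0737, 0.0733]
orientation: [-3.117, 0.379, 0.013]
contact_force: [-9.1, 4.2, 3.0]
grip_width: 0.017
```

Call:
arm_command([
  [[0.0008, -0.0002, 0], [0, 0, 0], 5],
  [[0.0008, -0.0002, 0], [0, 0, 0], 5],
])

```text
clock: 22.4
tcp_pos: [0.4737, -0.0738, 0.0732]
orientation: [-3.117, 0.379, 0.015]
contact_force: [-11.0, 3.4, 3.5]
grip_width: 0.0169
```

```bash
python3 q.py
```

```text
{'x': 13.1, 'y': 1.3, 'th': -0.004, 'L': -16.7, 'R': -17.0} tcp f [-55.1 -50.6] z 0.0732 F [-11.4   2.8   2.9] fx -11.8 22.45
```

Call:
arm_command([
  [[0.0008, -0.0002, 0], [0, 0, 0], 5],
  [[0.0008, -0.0002, 0], [0, 0, 0], 5],
])

```text
clock: 22.65
tcp_pos: [0.4738, -0.0738, 0.073]
orientation: [-3.117, 0.379, 0.017]
contact_force: [-12.1, 3.6, 4.5]
grip_width: 0.017
```

```bash
python3 q.py
```

```text
{'x': 13.1, 'y': 1.3, 'th': -0.004, 'L': -16.7, 'R': -17.0} tcp f [-55.  -50.7] z 0.073 F [-11.9   3.4   3.9] fx -12.4 22.7
```

Call:
arm_command([
  [[-0.0092, 0.0023, 0], [0, 0, 0], 5],
  [[-0.0184, 0.0046, 0], [0, 0, 0], 5],
  [[-0.0104, 0.0366, 0], [0, 0, 0], 5],
  [[-0.0024, 0.0696, 0], [0, 0, 0], 5],
  [[0.0056, 0.1017, 0], [0, 0, 0], 5],
  [[0.0056, 0.1017, 0], [0, 0, 0], 5],
  [[0.0105, 0.1005, 0], [0, 0, 0], 5],
  [[0.0144, 0.0995, 0], [0, 0, 0], 5],
  [[0.0158, 0.0992, 0], [0, 0, 0], 5],
  [[0.0158, 0.0992, 0], [0, 0, 0], 5],
])

```text
clock: 23.7
tcp_pos: [0.4953, 0.0231, 0.0744]
orientation: [3.118, -0.382, 0.001]
contact_force: [0.2, 0.3, -2.0]
grip_width: 0.017
```

Call:
arm_command([
  [[0.001, -0.0002, 0], [0, 0, 0], 5],
  [[0.0019, -0.0005, 0], [0, 0, 0], 5],
  [[0.0029, -0.0007, 0], [0, 0, 0], 5],
  [[0.0039, -0.001, 0], [0, 0, 0], 5],
  [[0.0049, -0.0012, 0], [0, 0, 0], 5],
])

```text
clock: 24.2
tcp_pos: [0.4974, 0.0235, 0.0737]
orientation: [-3.119, 0.379, 0.008]
contact_force: [-7.9, 2.9, 2.0]
grip_width: 0.017
```

Call:
arm_command([
  [[0.001, -0.0002, 0], [0, 0, 0], 5],
  [[0.0015, -0.0004, 0], [0, 0, 0], 5],
  [[0.0015, -0.0004, 0], [0, 0, 0], 5],
])

```text
clock: 24.5
tcp_pos: [0.4976, 0.0234, 0.0734]
orientation: [-3.118, 0.378, 0.013]
contact_force: [-9.9, 3.0, 2.4]
grip_width: 0.0166
```

```bash
python3 q.py
```

```text
{'x': 13.1, 'y': 1.3, 'th': -0.004, 'L': -16.7, 'R': -17.0} tcp f [-55.2  49.4] z 0.0734 F [-9.7  2.6  3.2] fx -10.1 24.55
```

Call:
arm_command([
  [[0.0006, -0.0001, 0], [0, 0, 0], 5],
  [[0.001, -0.0002, 0], [0, 0, 0], 5],
])

```text
clock: 24.75
tcp_pos: [0.4978, 0.0234, 0.0732]
orientation: [-3.118, 0.378, 0.015]
contact_force: [-11.2, 2.3, 4.3]
grip_width: 0.0168
```

```bash
python3 q.py
```

```text
{'x': 13.4, 'y': 1.2, 'th': -0.0, 'L': -16.6, 'R': -16.6} tcp f [-54.9  49.5] z 0.0732 F [-12.4   2.9   5.4] fx -12.8 24.8
```

Call:
arm_command([
  [[-0.0122, 0.003, 0], [0, 0, 0], 5],
  [[-0.0243, 0.006, 0], [0, 0, 0], 5],
  [[-0.0243, 0.006, 0.03], [0, 0, 0], 5],
  [[-0.0243, 0.006, 0.07], [0, 0, 0], 5],
  [[-0.03, 0.02, 0.1], [0, 0, 0.1], 5],
  [[-0.04, 0.07, 0.1], [0, 0, 0.2], 5],
  [[-0.05, 0.12, 0.1], [0, 0, 0.3], 5],
  [[-0.06, 0.165, 0.1], [0, 0, 0.4], 5],
  [[-0.07, 0.205, 0.1], [0, 0, 0.498], 5],
  [[-0.0807, 0.2317, 0.1], [0, 0, 0.498], 5],
])

```text
clock: 25.8
tcp_pos: [0.4206, 0.2577, 0.1746]
orientation: [-3.113, -0.41, -0.003]
contact_force: [-0.4, 0.2, -3.1]
grip_width: 0.0168
```

Call:
arm_command([
  [[0, 0, 0], [0, 0, 0], 5],
  [[0, 0, -0.03], [0, 0, 0], 5],
  [[0, 0, -0.06], [0, 0, 0], 5],
  [[0, 0, -0.09], [0, 0, 0], 5],
  [[0, 0, -0.1], [0, 0, 0], 5],
  [[0, 0, -0.1], [0, 0, 0], 5],
  [[0, 0, -0.1], [0, 0, 0], 5],
])

```text
clock: 26.5
tcp_pos: [0.4225, 0.2542, 0.0752]
orientation: [-3.116, -0.4, -0.002]
contact_force: [0.2, -0.1, -0.9]
grip_width: 0.0169
```

Run:
```python
from h import *
o=r.get_obs();print({k:np.round(o[k],3) for k in("tcp_pos","orientation","contact_force","moment")})
a=r.grab_frame("scene");b=r.grab_frame("top");cv2.imwrite("pics/s4.png",a);cv2.imwrite("pics/t4.png",b)
z=lambda i,x,y,w,h,k:cv2.resize(i[y:y+h,x:x+w],None,fx=k,fy=k,interpolation=cv2.INTER_CUBIC)
cv2.imwrite("pics/crop4.png",np.hstack([z(a,285,140,70,70,5),z(b,240,150,105,70,5)]))
from t import *
print(ins(b,"top"),ins(a))
```

```text
{'tcp_pos': array([0.422, 0.254, 0.075]), 'orientation': array([-3.116e+00, -4.000e-01, -2.000e-03]), 'contact_force': array([ 0.161, -0.08 , -0.913]), 'moment': array([0.019, 0.021, 0.032])}
{'n': 'top', 'x': np.float64(11.6), 'y': np.float64(1.4), 'th': -0.001, 'L': np.float64(-18.3), 'R': np.float64(-18.4), 'wh': array([161.4,  59.9])} {'n': 'scene', 'x': np.float64(13.4), 'y': np.float64(1.2), 'th': -0.0, 'L': np.float64(-16.6), 'R': np.float64(-16.7), 'wh': array([161.5,  63.1])}
```

View pics/crop4.png

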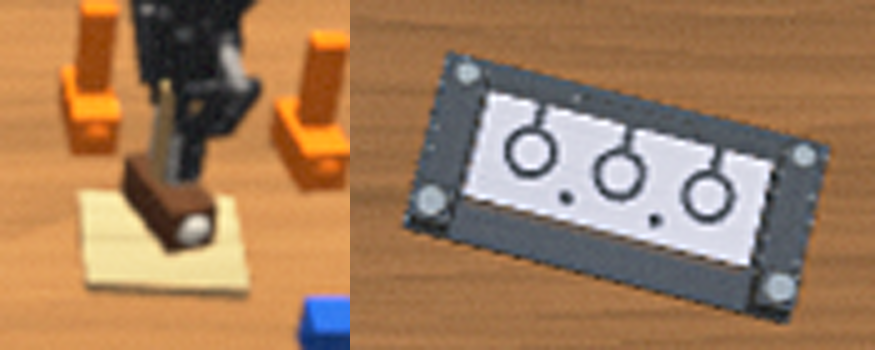

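The insert is home in the top view: left −18.3 mm, right −18.4 mm, square. The mallet hangs upright just above its block. Lowering it the last centimetre.

Call:
arm_command([
  [[0, 0, -0.004], [0, 0, 0], 5],
  [[0, 0, -0.008], [0, 0, 0], 5],
  [[0, 0, -0.01], [0, 0, 0], 5],
  [[0, 0, -0.01], [0, 0, 0], 5],
])

```text
clock: 27.0
tcp_pos: [0.4215, 0.2541, 0.064]
orientation: [3.116, 0.401, -0.001]
contact_force: [-0.3, 0.2, -2.4]
grip_width: 0.0167
```

Call:
arm_command([
  [[0, 0, -0.001], [0, 0, 0], 5],
  [[0, 0, -0.0015], [0, 0, 0], 5],
  [[0, 0, -0.0015], [0, 0, 0], 5],
])

```text
clock: 27.3
tcp_pos: [0.4217, 0.2541, 0.0638]
orientation: [-3.115, -0.401, 0.001]
contact_force: [-4.5, -2.8, 12.1]
grip_width: 0.0164
```

Call:
arm_command([
  [[0, 0, 0.0008], [0, 0, 0], 5],
  [[0, 0, 0.0008], [0, 0, 0], 15],
  [[0, 0, 0.0008], [0, 0, 0], 25],
  [[0, 0, 0.0008], [0, 0, 0], 50],
  [[0, 0, 0.0008], [0, 0, 0], 100],
  [[0, 0, 0.0008], [0, 0, 0], 100],
  [[0, 0, 0.0008], [0, 0, 0], 100],
  [[0, 0, 0.0008], [0, 0, 0], 100],
], newtons=20)

```text
clock: 28.1
tcp_pos: [0.4217, 0.2542, 0.0636]
orientation: [3.116, 0.401, 0.0]
contact_force: [1.2, 0.4, 0.0]
grip_width: 0.0856
```

Call:
arm_command([
  [[0, 0, 0.02], [0, 0, 0], 100],
  [[0, 0, 0.05], [0, 0, 0], 100],
  [[0, 0, 0.09], [0, 0, 0], 100],
  [[0, 0, 0.13], [0, 0, 0], 100],
  [[-0.03, 0.05, 0.16], [0, 0, 0], 100],
  [[-0.06, 0.1, 0.17], [0, 0, 0], 100],
  [[-0.09, 0.15, 0.17], [0, 0, 0], 100],
  [[-0.1, 0.2, 0.17], [0, 0, 0], 100],
  [[-0.1, 0.2, 0.17], [0, 0, 0], 100],
  [[-0.1, 0.2, 0.17], [0, 0, 0], 100],
])

```text
clock: 29.1
tcp_pos: [0.3183, 0.4593, 0.2335]
orientation: [-3.112, -0.413, 0.0]
contact_force: [-0.6, -0.0, 1.7]
grip_width: 0.0852
```

Run:
```python
from t import *
a=r.grab_frame("scene");b=r.grab_frame("top")
z=lambda i,x,y,w,h,k:cv2.resize(i[y:y+h,x:x+w],None,fx=k,fy=k,interpolation=cv2.INTER_CUBIC)
cv2.imwrite("pics/crop5.png",np.hstack([z(a,285,140,70,70,5),z(b,155,200,70,70,5)]))
print(ins(b,"top"),ins(a))
H,S,V=cv2.split(cv2.cvtColor(b,cv2.COLOR_BGR2HSV))
print(rect(big(((V<108)&(S>70)).astype(np.uint8)*255,166,214,42,38),.042)); print(r.get_obs()["qvel"].max(),r.get_obs()["clock"])
```

```text
{'n': 'top', 'x': np.float64(11.6), 'y': np.float64(1.2), 'th': -0.001, 'L': np.float64(-18.3), 'R': np.float64(-18.4), 'wh': array([161.2,  59.9])} {'n': 'scene', 'x': np.float64(13.4), 'y': np.float64(1.2), 'th': -0.0, 'L': np.float64(-16.6), 'R': np.float64(-16.7), 'wh': array([161.5,  63.1])}
(array([0.42062759, 0.25070547]), (69.54114532470703, 36.07072830200195), 0.25364114333958476)
0.03017433595867135 29.2
```

View pics/crop5.png

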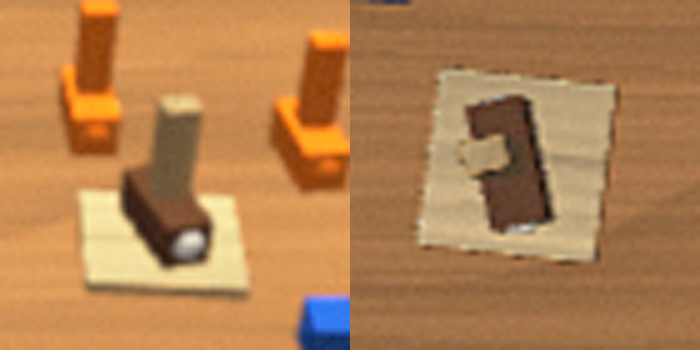

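The mallet stands upright in the middle of its block, the gripper is clear, and the insert is still home.

```bash
python3 -c "
from h import *
print(r.hand_in())"
```

```text
the job is handed in; nothing more can be done
None
```

I knocked the insert home with gentle pushes at its right and left ends by turns, stood the mallet back on its block, and handed the job in at about 29 s. No verdict is reported.

- **Pushes:** they read 9–13 N at the wrist against the 22 N limit. The largest skew I measured was about 0.06 rad against 0.11. Only the mallet was brought against the insert.
- **Insert:** the top camera puts the strike points at −18.3 mm (left) and −18.4 mm (right), against −18.1 mm for home, with no measurable skew. At both ends the force rose and the insert stopped moving, as it should at the stop block.
- **Mallet:** it stands upright and released, within about 5 mm of the block's middle.
- **Disagreement:** the scene camera reads −16.6 and −16.7 mm for the same two points, about 1.7 mm further on than the top camera. It already read about 1.4 mm further on at the start, so I took this as a calibration offset.
- **Not measured:** I did not re-measure the watch box, jar and mandrel at the end. The arm kept clear of them all along.

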